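# Heft the cases and load the colorimeter's check standard

### The arm

A 6-joint arm with a two-finger parallel gripper is mounted at the origin on the work surface. World frame = base frame: x ahead of the robot, y to its left, z up, the work surface at z = 0. Lengths are in m, angles in rad, forces in N, time in s.
With the tool pointing down it reaches from about 0.375 to 0.975 m from the base axis. Payload 3.8 kg.
Tool frame: the origin (TCP) lies between the finger pads; the fingertips stand 19 mm ahead of it and the grasp point (between the pads) is the TCP; z points along the fingers, y is the line along which they close (so a half turn about z gives the same grasp; the last joint's range is limited). The gripper opens to 88 mm and grips with 3 to 60 N. Pads are 18 mm wide; open, the fingers measure 123 mm over their backs; the gripper's body (75 mm by 187 mm) begins 45 mm behind the grasp point.
Start: joints at [-1.151, 0.264, 1.604, -0, 1.274, -0.037], TCP at [0.298, -0.606, 0.258] pointing down, gripper open.
Joint ranges: [-2.63, 2.63], [-0.94, 2.18], [0.31, 2.57], [-1.31, 4.45], [0, 2.66], [-2.55, 2.55]. Speed limits (rad/s): [2.57, 2.57, 3.14, 3.14, 3.14, 3.14].

### API

Orientations are given as a rotation vector (axis times angle).
In Python, from cell import manip, vision, job, nets gives the robot as it stands. Calls block until the motion is done:
- manip.move_pose(position, orientation): joint-space move of the TCP to a pose.
- manip.move_linear(position, rate=0.15, rot=None): straight line of the TCP; rot=None keeps the orientation; rate is the mean speed in m/s.
- manip.set_joints(angles): joint-space move.
- manip.set_gripper(opening, force=None): finger opening in m; force is the grip in N (None keeps the last); returns when the fingers have stopped.
- manip.dwell(seconds).
- manip.inverse_kinematics(position, orientation): joint angles nearest the present ones, or None.
- manip.state(): the state.
- vision.capture(name): name is "scene" or "top" or "wrist"; returns a dict with "image" (480x640x3 uint8, blue, green, red), "z_map" (480x640 float32, m along the optical axis (not along the pixel's ray), 0 where there is no reading), "intrinsics" (3x3 intrinsics, pixels), "k1" (the pictures are not rectified: a ray, as slopes to the right and down, at radius r is drawn at 1 + k1 r^2 times it, then the intrinsics apply), "position" and "orientation" of the camera in the world; the wrist camera has in their place "T_tool_cam" (4x4, takes a point from camera to tool coordinates, whose origin is the TCP and whose axes are the flange's). Camera axes: x right, y down, z forward; pixel columns grow to the right and rows downward; lengths in m; the calibration is good to about 2 mm. A picture is of the moment at which its call begins: read the wrist's pose just before it.
A pose or a line that the arm cannot do raises manip.IKError and nothing moves.
- job.close_job(): hands the job in; it is judged then, once.
Trained networks look in a picture, given as the dict that the camera call returned (one of the last four; its "shot" number tells which), for a name from the list of things; names that differ only in an ending like _2 or _b are one class to them, and where a whole thing is asked for, a point or a joint stands for the part that bears it (a point fixed in the world has none). Each returns a list of dicts, best first, with "p" (0 to 1); they miss things now and then, are a little off and sometimes report something else, mostly with a low value. They report only what shows in the picture. A call takes as long as a camera call.
- nets.search_frame(picture, thing): "point" ([x, y, z] in m, in the coordinates of the camera as it stood for that picture, good to about 4 mm: the middle of the surface that is visible of it).
- nets.place_of(picture, thing): "point" ([x, y, z] in m, in the coordinates of the camera as it stood for that picture, good to about 4 mm: a listed point, or the origin of a listed thing).
The state is a dict: "clock": time; "joint_pos": joint angles; "joint_velocities": joint speeds; "tau": joint torques, N m; "tool_pos": TCP position; "tcp_rot": TCP orientation; "contact_force": force on the tool from outside, world axes, zero at the start; "moment": the same for the moment, N m; "gripper_width": finger opening in m; "grasp_force": force on a finger pad.
Only numpy, scipy, OpenCV 4.12 (cv2) and the standard library are available. Lean on these libraries where they do the work, as an engineer would, in place of code of your own. Each camera call takes 0.05 s, during which the arm holds its last target. There are 200 camera calls.

### The job

One of the three identical closed cases holds the solid steel check standard; the other two hold only hollow blanks that look the same. Lift each closed case clear of the bench to feel its weight, one after another from the robot's right to its left (case_a, case_b, case_c); then open only the heavy one and stand its standard upright in the colorimeter's sample nest under the measuring head, so that it sits flat and its weight takes the sprung platen fully down. Keep every case upright and leave all three standing on the bench, the light ones shut and the lifted-off lid on the bench, and do not bang the colorimeter or disturb the beaker, jar and mouse.

Things in the scene. Friction and masses are not known exactly. Their poses are not given: they have to be found in the camera images.
- case_a: light grey plastic case base, the rightmost, 60 x 60 mm square, origin under its centre; wall top (seam with the lid) at z = 30 mm, inside it a collar 51 mm square outside, 45 mm inside, up to z = 35 mm; inner floor at z = 4 mm. With its lid shut it stands 61 mm tall, empty about 150 g (varies by 20 g). Its walls stand 1 mm proud of the lid: gripped below or across the seam it lifts whole.
- case_b: same as case_a; the middle one from right to left. Each case holds one upright plug, with 1.5 mm of play to each side: a disc 42 mm diameter x 18 mm with a stem on its centre, 14 mm diameter x 34 mm (52 mm in all; the stem top is at z = 56 mm in the case). In one case, not known which, it is the solid steel standard, about 260 g; in the other two a hollow blank of the same look, about 50 g.
- case_c: same as case_a; the leftmost one, nearest the colorimeter; holds a plug as told under case_b
- lid_a: light grey square hood that shuts case_a: 58 x 58 x 31 mm, 2 mm walls, open below, origin at the centre of its lower rim, 30 mm above the case's origin when shut. Not fastened: it lifts straight off when gripped by its sides above the seam (it clears the stem inside after 26 mm).
- lid_b: same as lid_a, shuts case_b
- lid_c: same as lid_a, shuts case_c
- instrument: bench colorimeter, fixed, origin on the bench under the centre of its sample nest, front to its own -x. Black pedestal of 56 mm radius; on it a grey nest plate 84 x 84 mm, top at z = 66 mm, with a round recess of 47 mm diameter, mouth chamfered 2 mm. Blue body behind from x = 65 mm, 250 mm wide. White head above: see head_edge.
- head_edge (a point): middle of the lower front edge of the white measuring head, which overhangs the nest from here (x = 16 mm, z = 150 mm in the instrument's frame) backwards, 250 mm wide, 85 mm high (trim 4 mm lower from x = 42 mm). An upright gripper over the nest hits it; one whose body leans towards the instrument's front (-x) by 30 to 45 degrees has room.
- nest (a point): centre of the top of the sample platen at rest, at the bottom of the recess, 60 mm above the bench (6 mm below the nest plate's top); axes as the instrument's
- platen (a joint): sprung aluminium platen, 43 mm diameter, at the bottom of the recess: value is how far it has sunk, 0 (up) to 0.005 m (down on its stop). It starts to sink under about 1.4 N and is on its stop from about 1.9 N: the steel standard standing flat on it takes it fully down, a blank leaves it up.
- beaker: empty glass beaker, 70 mm diameter, 90 mm tall, origin under its centre; a bystander
- jar: closed amber jar, 60 mm diameter, about 80 mm tall, origin under its centre; a bystander
- mouse: computer mouse, 105 x 60 x 35 mm, long along its x, origin under its centre; a bystander

How it is judged:
On the way, in this order (a step that is already met when the one before it is completed fails the run):
1. the closed case on the right (case_a) is lifted clear of the bench to feel its weight (height (world z) of case_a above 0.012 m and distance between lid_a and case_a below 0.036 m and angle between the z axis of lid_a and the z axis of case_a, either way round below 0.1 rad), for 0.2 s.
2. the closed case in the middle (case_b) is lifted clear of the bench to feel its weight (height (world z) of case_b above 0.012 m and distance between lid_b and case_b below 0.036 m and angle between the z axis of lid_b and the z axis of case_b, either way round below 0.1 rad), for 0.2 s.
3. the closed case on the left (case_c) is lifted clear of the bench to feel its weight (height (world z) of case_c above 0.012 m and distance between lid_c and case_c below 0.036 m and angle between the z axis of lid_c and the z axis of case_c, either way round below 0.1 rad), for 0.2 s.
4. the lid of one case is lifted off ((distance between lid_a and case_a above 0.044 m or distance between lid_b and case_b above 0.044 m or distance between lid_c and case_c above 0.044 m)), for 0.2 s.
5. the platen is fully down, with the robot off the instrument (value of joint platen above 0.004 m and contact force between instrument and the arm below 0.5 N and contact force between instrument and the fingers below 0.5 N), for 0.2 s.
At the end, for the whole second after the job is handed in: The platen is sunk over 4 mm and at rest under the standard; all three cases stand on the bench (within 6 mm, 0.1 rad), two or more with lids shut (lid origin within 36 mm of the case origin, 0.1 rad), the other lid on the bench or its case (origin below 55 mm); all at rest (value of joint platen above 0.004 m and velocity of joint platen below 0.01 m/s and height (world z) of each of case_a, case_b, case_c below 0.006 m and angle between each of case_a, case_b, case_c's own z axis and vertical below 0.1 rad and linear speed of each of case_a, lid_a, case_b, lid_b, case_c, lid_c below 0.02 m/s and height (world z) of each of lid_a, lid_b, lid_c below 0.055 m and (((distance between lid_a and case_a below 0.036 m and angle between the z axis of lid_a and the z axis of case_a, either way round below 0.1 rad) and (distance between lid_b and case_b below 0.036 m and angle between the z axis of lid_b and the z axis of case_b, either way round below 0.1 rad)) or ((distance between lid_a and case_a below 0.036 m and angle between the z axis of lid_a and the z axis of case_a, either way round below 0.1 rad) and (distance between lid_c and case_c below 0.036 m and angle between the z axis of lid_c and the z axis of case_c, either way round below 0.1 rad)) or ((distance between lid_b and case_b below 0.036 m and angle between the z axis of lid_b and the z axis of case_b, either way round below 0.1 rad) and (distance between lid_c and case_c below 0.036 m and angle between the z axis of lid_c and the z axis of case_c, either way round below 0.1 rad)))); the robot touches nothing.
It fails at once if a second case is opened (lids of two cases more than 14 mm off their closed place) ((distance between lid_a and case_a above 0.044 m and distance between lid_b and case_b above 0.044 m) or (distance between lid_a and case_a above 0.044 m and distance between lid_c and case_c above 0.044 m) or (distance between lid_b and case_b above 0.044 m and distance between lid_c and case_c above 0.044 m)).
It fails at once if a case is tipped by more than 0.5 rad (angle between any of case_a, case_b, case_c's own z axis and vertical above 0.5 rad).
It fails at once if the colorimeter is struck or pressed with more than 30 N (contact force between instrument and anything else above 30 N).
It fails at once if the beaker, jar or mouse is moved by more than 30 mm (distance of any of beaker, jar, mouse from where it was at the start of the episode above 0.03 m).
It also fails if it takes over 72 s, if anything falls off the work surface, if the arm or the gripper's body presses on something with over 40 N, if the wrist force passes 120 N, or if a joint passes its speed limit or range.

## Working session

There is one attempt and no reset: what is moved stays moved. The work goes in short steps, each a Python script; the robot and the scene stay as the last script left them, time stands still between calls to the robot, and variables do not carry over. Pictures are saved under pics/ and viewed, at most 10 in all, crops included, and the job is handed in when it is done.

```bash
ls; mkdir -p pics
cat > h.py <<'E'
import numpy as np, cv2
from scipy.spatial.transform import Rotation as R
from cell import manip, vision, job, nets
def campose(p, st=None):
    if "T_tool_cam" in p:
        T=np.eye(4);T[:3,:3]=R.from_rotvec(st["tcp_rot"]).as_matrix();T[:3,3]=st["tool_pos"];return T@np.array(p["T_tool_cam"])
    T=np.eye(4);o=np.array(p["orientation"]);T[:3,:3]=o if o.shape==(3,3) else R.from_rotvec(o).as_matrix();T[:3,3]=p["position"];return T
def cloud(p,T):
    K=np.array(p["intrinsics"]);h,w=p["z_map"].shape
    u,v=np.meshgrid(np.arange(w),np.arange(h))
    d=np.array([p["k1"],0,0,0,0],float)
    n=cv2.undistortPoints(np.stack([u,v],-1).reshape(-1,1,2).astype(np.float64),K,d).reshape(h,w,2)
    z=p["z_map"];P=np.dstack([n[...,0]*z,n[...,1]*z,z])
    W=P@T[:3,:3].T+T[:3,3];W[z==0]=np.nan
    return W
def tow(T,x): return T[:3,:3]@np.array(x)+T[:3,3]
E
python3 - <<'E'
from h import *
print({k:np.round(v,3) for k,v in manip.state().items()})
for c in("scene","top"):
    p=vision.capture(c);T=campose(p);cv2.imwrite(f"pics/{c}0.png",p["image"]);np.savez(f"{c}0.npz",W=cloud(p,T),im=p["image"])
    print(c,np.round(p["position"],3),np.array(p["orientation"]).shape)
    for t in("case_a","lid_a","instrument","head_edge","nest","beaker","jar","mouse"):
        print(t,[(round(d["p"],2),np.round(tow(T,d["point"]),3).tolist()) for d in nets.place_of(p,t)][:4])
E
```

```text
cell.py
pics
{'clock': np.float64(0.0), 'joint_pos': array([-1.151,  0.265,  1.605, -0.   ,  1.274, -0.037]), 'joint_velocities': array([ 0.   , -0.   , -0.   , -0.001, -0.001,  0.001]), 'tau': array([-2.0000e-03, -5.0211e+01, -3.5688e+01,  7.3000e-02,  2.9000e-02,
       -0.0000e+00]), 'tool_pos': array([ 0.297, -0.605,  0.256]), 'tcp_rot': array([-3.058e+00, -7.110e-01,  1.000e-03]), 'contact_force': array([-1.165, -0.507,  0.626]), 'moment': array([0.041, 0.032, 0.041]), 'grasp_force': np.float64(0.0), 'gripper_width': np.float64(0.088)}
scene [ 1.176 -0.386  0.589] (3,)
case_a [(0.9, [0.497, -0.085, 0.002]), (0.76, [0.405, -0.369, 0.001]), (0.6, [0.639, -0.224, 0.001])]
lid_a [(0.88, [0.497, -0.08, 0.029]), (0.8, [0.407, -0.364, 0.031]), (0.69, [0.636, -0.217, 0.03])]
instrument [(0.58, [0.549, 0.202, -0.0]), (0.29, [0.493, -0.082, 0.03])]
head_edge [(0.92, [0.559, 0.218, 0.149])]
nest [(0.88, [0.55, 0.203, 0.059]), (0.67, [0.641, -0.223, 0.003])]
beaker [(0.78, [0.783, -0.081, 0.001]), (0.4, [0.68, -0.024, -0.002])]
jar []
mouse [(0.96, [0.667, -0.422, 0.001])]
top [ 0.398 -0.109  1.16 ] (3,)
case_a [(0.62, [0.406, -0.358, -0.002]), (0.46, [0.641, -0.221, 0.001])]
lid_a [(0.94, [0.407, -0.364, 0.028]), (0.75, [0.64, -0.223, 0.031]), (0.68, [0.495, -0.084, 0.033])]
instrument [(0.83, [0.553, 0.203, 0.001])]
head_edge [(0.79, [0.564, 0.212, 0.152]), (0.59, [0.644, -0.223, 0.002])]
nest [(0.75, [0.55, 0.206, 0.058]), (0.17, [0.642, -0.223, 0.004])]
beaker [(0.73, [0.782, -0.081, -0.007])]
jar [(0.84, [0.68, -0.025, 0.002])]
mouse [(0.78, [0.669, -0.422, 0.001])]
```

Run:
```python
from h import *
for c in("top","scene"):
    d=np.load(f"{c}0.npz");W=d["W"]
    print(c)
    for n,(x,y) in dict(a=(.407,-.364),b=(.639,-.221),c=(.496,-.083)).items():
        m=(np.hypot(W[...,0]-x,W[...,1]-y)<.05)&(abs(W[...,2]-.061)<.004)
        q=W[m];r=cv2.minAreaRect((q[:,:2]*1000).astype(np.float32));print(n,m.sum(),np.round(r[0],1),np.round(r[1],1),round(r[2],1),q[:,2].mean().round(4))
    m=(np.hypot(W[...,0]-.551,W[...,1]-.204)<.075)&(abs(W[...,2]-.066)<.003);q=W[m]
    print("plate",cv2.minAreaRect((q[:,:2]*1000).astype(np.float32)),q[:,2].mean())
    m=(abs(W[...,2]-.235)<.006)&(W[...,1]>.0);q=W[m]
    if len(q): print("headtop",cv2.minAreaRect((q[:,:2]*1000).astype(np.float32)),q[:,2].mean())
```

```text
top
a 933 [ 407.3 -361. ] [59.1 58.6] 63.9 0.0618
b 829 [ 640.3 -220.1] [59.2 58.4] 1.6 0.0616
c 872 [496.2 -82.5] [58.5 58. ] 19.4 0.0616
plate ((551.0570068359375, 203.11355590820312), (86.15846252441406, 83.11953735351562), 51.55067443847656) 0.06618427581492703
headtop ((649.4544677734375, 326.06781005859375), (288.15667724609375, 251.16551208496094), 51.68804168701172) 0.23549370498221733
scene
a 567 [ 406.3 -361.7] [59.3 62. ] 63.3 0.0618
b 843 [ 639.9 -220.7] [61.8 58.5] 1.5 0.0619
c 513 [496.  -83.7] [61.3 60.4] 19.1 0.062
plate ((556.8870849609375, 211.64894104003906), (106.67085266113281, 89.05113220214844), 52.80951690673828) 0.06665199008781704
headtop ((-311.5180969238281, 944.57080078125), (1354.05810546875, 2382.80322265625), 31.0758113861084) 0.23585047721333294
```

View pics/top0.png

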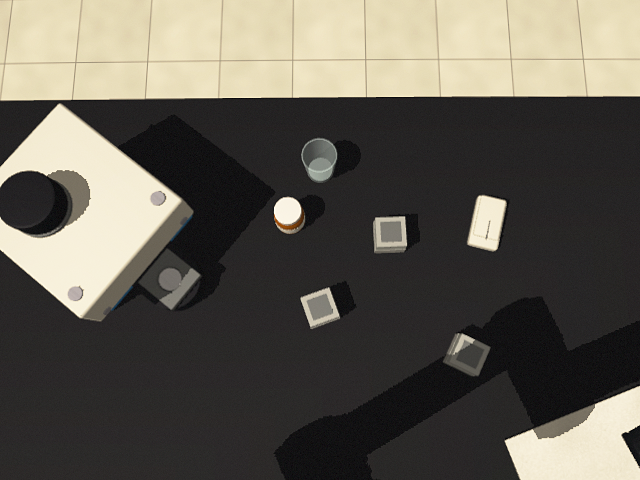

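View pics/scene0.png

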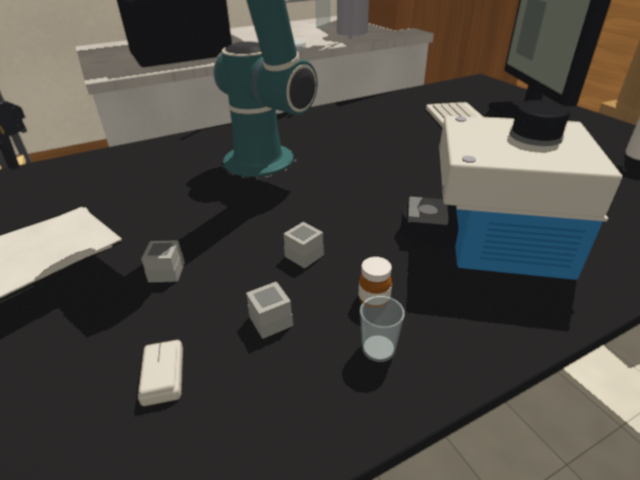

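The top view shows cases a, b and c at pixels (467,353), (390,234) and (320,308), all shut. The instrument is upper left with its nest at (170,280) facing lower right (yaw about 51.6°), and the jar, beaker and mouse are clear of the cases. The scene view agrees. Next I weigh the three cases.

```bash
cat >> h.py <<'E'
def down(yaw): return (R.from_euler('z',yaw)*R.from_euler('x',np.pi)).as_rotvec()
def pickyaw(x,y,th):
    b=np.arctan2(y,x)+np.pi/2
    c=np.radians(th)+np.arange(-4,5)*np.pi/2
    return c[np.argmin(abs(c-b))]
CASES=dict(a=(.4068,-.3613,63.6),b=(.6401,-.2204,1.5),c=(.4961,-.0831,19.2))
E
python3 - <<'E'
from h import *
for n,(x,y,th) in CASES.items():
    o=down(pickyaw(x,y,th))
    manip.set_gripper(.088,30)
    manip.move_pose([x,y,.13],o)
    manip.move_linear([x,y,.07],.15); manip.dwell(.2)
    f0=np.array(manip.state()["contact_force"])
    manip.move_linear([x,y,.026],.1)
    s=manip.state();print(n,"t",round(float(s["clock"]),1),np.round(s["tool_pos"],4))
    manip.set_gripper(.04,30)
    w=manip.state()["gripper_width"]
    manip.move_linear([x,y,.07],.1); manip.dwell(.4)
    F=[]
    for _ in range(5): F.append(manip.state()["contact_force"]);manip.dwell(.04)
    print("width",round(float(w),4),"dF",np.round(np.mean(F,0)-f0,2),"grasp",manip.state()["grasp_force"])
    manip.move_linear([x,y,.0265],.08)
    manip.set_gripper(.088)
    manip.move_linear([x,y,.13],.2)
print(manip.state()["clock"])
p=vision.capture("top");W=cloud(p,campose(p));cv2.imwrite("pics/top1.png",p["image"])
for n,(x,y,th) in CASES.items():
    m=(np.hypot(W[...,0]-x,W[...,1]-y)<.05)&(abs(W[...,2]-.061)<.004);q=W[m]
    if len(q)>50: print(n,len(q),cv2.minAreaRect((q[:,:2]*1000).astype(np.float32)))
E
```

```text
a t 3.6 [ 0.4068 -0.3612  0.0259]
width 0.0599 dF [-0.07 -0.88 -2.27] grasp 29.99990056268871
b t 9.9 [ 0.6396 -0.2202  0.025 ]
width 0.0598 dF [-0.16 -0.23 -2.73] grasp 29.996948847547174
c t 15.9 [ 0.4962 -0.0831  0.026 ]
width 0.0596 dF [ 0.85  0.43 -4.06] grasp 29.996245941147208
19.6167
a 923 ((407.6123046875, -360.34271240234375), (59.333316802978516, 59.0262565612793), 63.01774215698242)
b 817 ((639.3895263671875, -219.3706817626953), (59.232845306396484, 59.088623046875), 1.965242862701416)
```

Case c is the heavy one (4.06 N against 2.27 and 2.73 N). I take its lid off, then look at the stem and the nest.

Run:
```python
from h import *
x,y,th=CASES["c"]
manip.move_linear([x,y,.053],.15); manip.set_gripper(.04,20)
print(manip.state()["gripper_width"])
manip.move_linear([x,y,.12],.12)
manip.move_linear([.44,-.22,.1],.2); manip.move_linear([.44,-.22,.0245],.12)
manip.set_gripper(.088); manip.move_linear([.44,-.22,.2],.3)
print(manip.state()["clock"])
p=vision.capture("top");W=cloud(p,campose(p));np.savez("top2.npz",W=W,im=p["image"])
cv2.imwrite("pics/top2.png",cv2.resize(p["image"][190:380,120:420],None,fx=2.6,fy=2.6))
for zz in (.030,.035,.056):
    m=(np.hypot(W[...,0]-x,W[...,1]-y)<.05)&(abs(W[...,2]-zz)<.0025);q=W[m]
    print(zz,len(q),cv2.minAreaRect((q[:,:2]*1000).astype(np.float32)) if len(q)>5 else "")
p=vision.capture("wrist");print(np.round(p["T_tool_cam"],3))
ix=np.array([np.cos(np.radians(51.6)),np.sin(np.radians(51.6)),0])
def tilt(t,s=1):
    d=np.sin(t)*ix-np.cos(t)*np.array([0,0,1]); yv=s*np.cross([0,0,1],ix); return R.from_matrix(np.c_[np.cross(yv,d),yv,d]).as_rotvec()
for t in(30,35,40):
  for s in(1,-1):
    for P in([.551,.204,.114],[.551,.204,.2],[x,y,.06],[x,y,.15]):
        q=manip.inverse_kinematics(P,tilt(np.radians(t),s));print(t,s,P,None if q is None else np.round(q,2))
```

```text
0.05800982948474245
24.6167
0.03 215 ((495.66705322265625, -81.92060089111328), (60.44833755493164, 59.6594352722168), 19.047679901123047)
0.035 171 ((494.9975280761719, -82.30860900878906), (58.99273681640625, 58.399757385253906), 18.561861038208008)
0.056 31 ((495.5492858886719, -81.68315887451172), (11.401686668395996, 13.268593788146973), 89.20866394042969)
[[ 0.001 -0.958 -0.287  0.074]
 [ 1.     0.001 -0.     0.   ]
 [ 0.    -0.287  0.958 -0.127]
 [ 0.     0.     0.     1.   ]]
30 1 [0.551, 0.204, 0.114] None
30 1 [0.551, 0.204, 0.2] None
30 1 [0.4961, -0.0831, 0.06] None
30 1 [0.4961, -0.0831, 0.15] None
30 -1 [0.551, 0.204, 0.114] [0.12 0.06 2.22 0.69 0.59 0.25]
30 -1 [0.551, 0.204, 0.2] [ 0.12 -0.06  2.16  0.55  0.74  0.43]
30 -1 [0.4961, -0.0831, 0.06] [-0.54  0.13  2.27  0.75  0.82 -0.42]
30 -1 [0.4961, -0.0831, 0.15] [-0.54 -0.02  2.22  0.64  0.97 -0.25]
35 1 [0.551, 0.204, 0.114] None
35 1 [0.551, 0.204, 0.2] None
35 1 [0.4961, -0.0831, 0.06] None
35 1 [0.4961, -0.0831, 0.15] None
35 -1 [0.551, 0.204, 0.114] [0.08 0.05 2.27 0.9  0.57 0.04]
35 -1 [0.551, 0.204, 0.2] [ 0.08 -0.08  2.2   0.71  0.7   0.27]
35 -1 [0.4961, -0.0831, 0.06] [-0.59  0.16  2.28  0.86  0.86 -0.56]
35 -1 [0.4961, -0.0831, 0.15] [-0.59 -0.    2.24  0.75  1.   -0.37]
40 1 [0.551, 0.204, 0.114] None
40 1 [0.551, 0.204, 0.2] None
40 1 [0.4961, -0.0831, 0.06] [-0.64  0.19  2.29  0.95  0.91  2.46]
40 1 [0.4961, -0.0831, 0.15] None
40 -1 [0.551, 0.204, 0.114] [ 0.04  0.05  2.31  1.11  0.57 -0.19]
40 -1 [0.551, 0.204, 0.2] [ 0.04 -0.09  2.25  0.88  0.69  0.09]
40 -1 [0.4961, -0.0831, 0.06] [-0.64  0.19  2.29  0.95  0.91 -0.68]
40 -1 [0.4961, -0.0831, 0.15] [-0.64  0.02  2.25  0.84  1.04 -0.48]
```

View pics/top2.png

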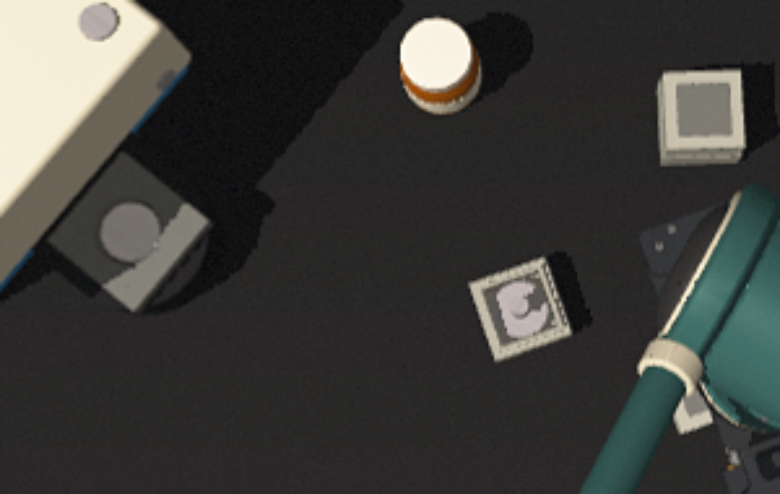

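The lid of c is on the bench, and the standard shows in case c at crop pixel (520,305). The nest is at (130,232). I take a wrist look at both with the gripper leaned.

```bash
cat >> h.py <<'E'
ix=np.array([np.cos(np.radians(51.6)),np.sin(np.radians(51.6)),0]); TL=np.radians(38)
def tilt(t=TL):
    d=np.sin(t)*ix-np.cos(t)*np.array([0,0,1]); yv=-np.cross([0,0,1],ix)
    return R.from_matrix(np.c_[np.cross(yv,d),yv,d]).as_rotvec()
def look(name):
    manip.dwell(.2);s=manip.state();p=vision.capture("wrist");T=campose(p,s);W=cloud(p,T)
    np.savez(name+".npz",W=W,im=p["image"],T=T,K=p["intrinsics"],k1=p["k1"]);cv2.imwrite(f"pics/{name}.png",p["image"])
    return p,T,W
E
python3 - <<'E'
from h import *
o=tilt()
N=np.array([.551,.204,0])
manip.move_pose((N-.07*ix+[0,0,.19]).tolist(),o)
p,T,W=look("wnest")
for t in("nest","head_edge"):print(t,[(round(d["p"],2),np.round(tow(T,d["point"]),4).tolist()) for d in nets.place_of(p,t)][:2])
r=np.hypot(W[...,0]-N[0],W[...,1]-N[1])
for a,b in((.0575,.0625),(.064,.068)):
    q=W[(r<.07)&(W[...,2]>a)&(W[...,2]<b)];print(len(q),cv2.minAreaRect((q[:,:2]*1000).astype(np.float32)),q.mean(0) if len(q) else 0)
C=np.array([.4955,-.0820,0])
manip.move_pose((C-.03*ix+[0,0,.15]).tolist(),o)
p,T,W=look("wcase")
for zz in(.022,.030,.035,.056):
    q=W[(np.hypot(W[...,0]-C[0],W[...,1]-C[1])<.05)&(abs(W[...,2]-zz)<.002)]
    print(zz,len(q),cv2.minAreaRect((q[:,:2]*1000).astype(np.float32)) if len(q)>5 else "")
print(manip.state()["clock"])
cv2.imwrite("pics/w.png",np.hstack([cv2.resize(cv2.imread(f"pics/{n}.png"),(400,300)) for n in("wnest","wcase")]))
E
```

```text
nest [(0.67, [0.5492, 0.2081, 0.0584])]
head_edge [(0.96, [0.5574, 0.2164, 0.148])]
2400 ((557.0611572265625, 212.30844116210938), (108.08756256103516, 83.29503631591797), 51.79249954223633) [0.55164374 0.2053835  0.06006774]
7706 ((557.0908203125, 212.23118591308594), (108.04352569580078, 84.31641387939453), 51.68650817871094) [0.54901992 0.20194796 0.06610985]
0.022 1843 ((490.5805358886719, -80.74583435058594), (55.01173782348633, 46.524169921875), 16.665081024169922)
0.03 1445 ((495.03558349609375, -81.97474670410156), (60.278507232666016, 60.048553466796875), 19.315906524658203)
0.035 1075 ((494.9072265625, -82.03258514404297), (51.285701751708984, 51.17848587036133), 19.142154693603516)
0.056 319 ((495.1140441894531, -82.33482360839844), (13.857640266418457, 13.363592147827148), 50.75996017456055)
27.7333
```

View pics/w.png

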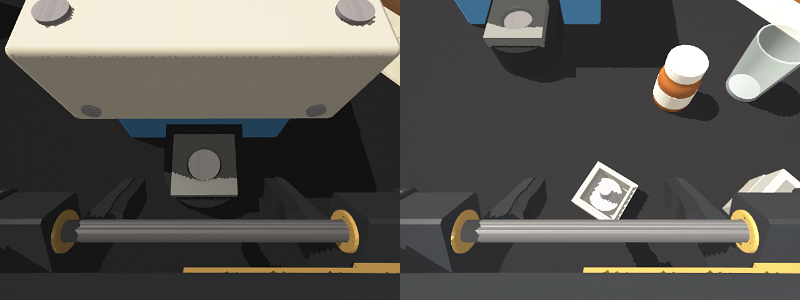

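The left half shows the nest with its platen unoccluded at (204,165). The right half shows the open case with its stem at (605,190). Next is an exact platen fit, then the grasp.

```bash
python3 - <<'E'
from h import *
for f in("wnest","top0"):
    d=np.load(f+".npz");W=d["W"]
    for it in range(1):
        r=np.hypot(W[...,0]-.551,W[...,1]-.204)
        q=W[(r<.026)&(abs(W[...,2]-.060)<.0022)]
        print(f,len(q),cv2.minEnclosingCircle((q[:,:2]*1000).astype(np.float32)),q.mean(0))
        # plate: coordinates in the instrument frame
        q=W[(abs(W[...,2]-.066)<.0025)&(r<.058)]
        iy=np.array([-ix[1],ix[0],0]); c=np.array([.551,.204,0]);u=(q-c)@ix;v=(q-c)@iy
        k=abs(v)<.03;k2=abs(u)<.03
        print("u",np.percentile(u[k],[.5,99.5]),"v",np.percentile(v[k2],[.5,99.5]))
E
python3 - <<'E'
from h import *
S=np.array([.4952,-.0822,0]);o=tilt()
manip.set_gripper(.05,45)
b=S-.0085*ix
manip.move_pose((b+[0,0,.12]).tolist(),o)
manip.move_linear((b+[0,0,.0590]).tolist(),.1)
manip.dwell(.2);s=manip.state();print(np.round(s["tool_pos"]-b,4),np.round(s["contact_force"],2))
manip.set_gripper(0,45);s=manip.state();print("w",s["gripper_width"],s["grasp_force"])
manip.move_linear((b+[0,0,.16]).tolist(),.08)
s=manip.state();print("w",s["gripper_width"],np.round(s["contact_force"],2),s["clock"])
p=vision.capture("scene");cv2.imwrite("pics/s3.png",cv2.resize(p["image"][120:320,180:500],None,fx=2.4,fy=2.4))
p,T,W=look("wheld");print(manip.state()["tool_pos"])
E
```

```text
wnest 2099 ((550.334228515625, 203.6479034423828), 23.4722957611084) [0.55000095 0.20317528 0.06011463]
u [-0.04356182  0.04050556] v [-0.04140841  0.04203723]
top0 299 ((550.4720458984375, 205.00010681152344), 24.370162963867188) [0.55073489 0.20425426 0.06007902]
u [-0.04295999  0.04114687] v [-0.04183505  0.04049713]
[ 0.0005 -0.0004  0.0598] [-1.12  0.47 -0.01]
w 0.012521183817149487 45.00017702579498
w 0.012369648198498685 [ 0.14 -0.04 -3.32] 31.75
[ 0.48981312 -0.08878143  0.15971236]
```

View pics/s3.png

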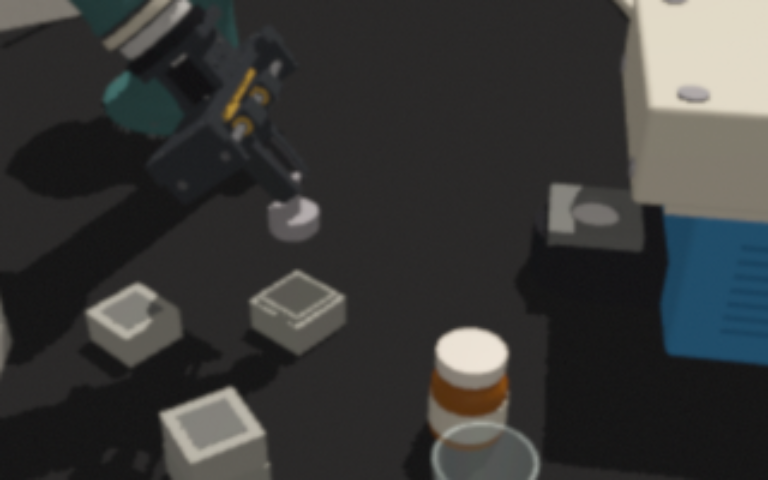

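The standard hangs from the fingers at crop pixel (295,215), over its case. I check how upright it is and its offset in the hand.

Run:
```python
from h import *
s=manip.state();t=np.array(s["tool_pos"])
C=t+.0085*ix; zt=t[2]-.0590+.022; print("expect stem",C[:2],"disc top z",zt)
for c in("scene","top"):
    p=vision.capture(c);W=cloud(p,campose(p))
    m=(np.hypot(W[...,0]-C[0],W[...,1]-C[1])<.03)&(W[...,2]>zt-.024)&(W[...,2]<zt+.006)
    q=W[m];print(c,len(q),"z pct",np.percentile(q[:,2],[1,50,99]).round(4))
    np.savez("held_"+c,W=W)
    q2=q[(q[:,2]>zt-.004)]
    if len(q2)>20:
        A=np.c_[q2[:,:2]-C[:2],np.ones(len(q2))];co=np.linalg.lstsq(A,q2[:,2],rcond=None)[0];print(" top plane",co,len(q2),cv2.minEnclosingCircle((q2[:,:2]*1000).astype(np.float32)))
d=np.load("wheld.npz");W=d["W"]
m=(np.hypot(W[...,0]-C[0],W[...,1]-C[1])<.03)&(W[...,2]>zt-.024)&(W[...,2]<zt+.006)
q=W[m];print("wrist",len(q))
if len(q)>30:
    A=np.c_[q[:,:2]-C[:2],np.ones(len(q))]
    for _ in range(4):
        co=np.linalg.lstsq(A,q[:,2],rcond=None)[0];k=abs(A@co-q[:,2])<.002
        A,q=A[k],q[k]
    print(co,len(q),cv2.minEnclosingCircle((q[:,:2]*1000).astype(np.float32)))
im=d["im"];cv2.imwrite("pics/wheld_v.png",im)
```

```text
expect stem [ 0.49509287 -0.08212003] disc top z 0.12271235728187085
scene 278 z pct [0.1067 0.1226 0.1268]
 top plane [-0.04673096  0.02443365  0.12355055] 180 ((496.4808044433594, -83.84922790527344), 21.146047592163086)
top 111 z pct [0.1186 0.1229 0.1267]
 top plane [ 0.00175917 -0.01167937  0.1230894 ] 108 ((495.8673095703125, -79.9449234008789), 19.821304321289062)
wrist 1030
[ 0.00124389 -0.00278469  0.12283158] 1005 ((495.76885986328125, -80.9740982055664), 19.615278244018555)
```

View pics/wheld_v.png

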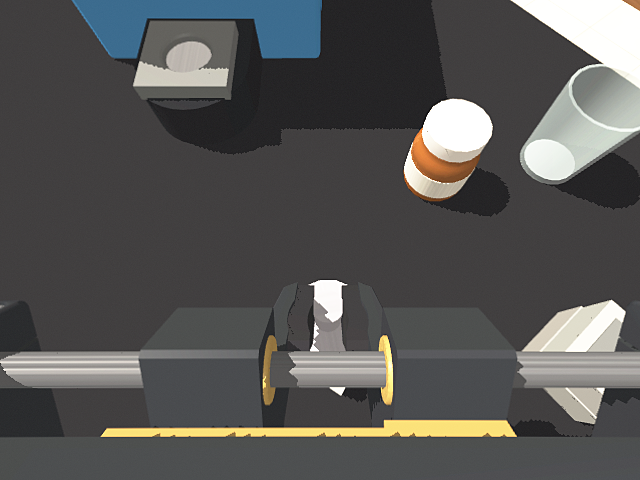

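The disc is level and at the expected height. I move to the nest and lower with force monitoring.

Run:
```python
from h import *
d=np.load("wheld.npz");W=d["W"];s=manip.state();t=np.array(s["tool_pos"]);C=t+.0085*ix;C[2]=0
q=W[(np.hypot(W[...,0]-C[0],W[...,1]-C[1])<.03)&(abs(W[...,2]-.1228)<.0015)]
iy=np.array([-ix[1],ix[0],0]);u=(q-C)@ix;v=(q-C)@iy
print("disc u max",np.percentile(u,99.5),"v",np.percentile(v,[.5,99.5]))
N=np.array([.5503,.2034,0]);b=N-.0085*ix
manip.move_linear((b-.1*ix+[0,0,.15]).tolist(),.2)
manip.move_linear((b+[0,0,.137]).tolist(),.08)
manip.dwell(.3);s=manip.state();f0=np.array(s["contact_force"]);e=np.array(s["tool_pos"])-b;print(np.round(e,4),np.round(f0,2))
for z in np.arange(.126,.1105,-.0015):
    manip.move_linear((b+[0,0,z]).tolist(),.03);manip.dwell(.08)
    s=manip.state();f=np.array(s["contact_force"])-f0;print(round(z,4),np.round(f,2),np.round(np.array(s["tool_pos"])[2],4))
    if np.linalg.norm(f)>5: print("STOP");break
print(manip.state()["clock"])
p=vision.capture("wrist");cv2.imwrite("pics/w5.png",p["image"])
```

```text
disc u max 0.02027146023537828 v [-0.00818471  0.00876839]
[ 0.     -0.0002  0.1371] [ 0.05 -0.5  -3.19]
0.126 [0.55 0.7  1.09] 0.126
0.1245 [ 0.89 -0.55  0.36] 0.1245
0.123 [0.05 0.73 0.53] 0.1229
0.1215 [-0.14  0.72  0.87] 0.1214
0.12 [-0.8  -0.14  0.77] 0.1199
0.1185 [0.06 0.17 0.8 ] 0.1185
0.117 [-0.63  0.72  0.48] 0.1169
0.1155 [0.54 0.85 0.75] 0.1154
0.114 [0.3  0.84 2.86] 0.1143
0.1125 [1.82 0.7  1.27] 0.1127
0.111 [0.36 0.67 2.51] 0.1111
38.9833
```

Run:
```python
from h import *
manip.set_gripper(.045);manip.dwell(.2)
t=np.array(manip.state()["tool_pos"]);d=R.from_rotvec(manip.state()["tcp_rot"]).as_matrix()[:,2]
manip.move_linear((t-.09*d).tolist(),.1)
manip.move_linear((t-.09*d-.05*ix).tolist(),.15)
p,T,W=look("wend");N=np.array([.5503,.2034])
r=np.hypot(W[...,0]-N[0],W[...,1]-N[1])
for z in(.073,.107):
    q=W[(r<.03)&(abs(W[...,2]-z)<.004)];print(z,len(q),q.mean(0))
q=W[(r<.021)&(W[...,2]>.069)&(W[...,2]<.082)];A=np.c_[q[:,:2]-N,np.ones(len(q))];print("disc plane",np.linalg.lstsq(A,q[:,2],rcond=None)[0],np.percentile(q[:,2],[5,50,95]))
p=vision.capture("top");W=cloud(p,campose(p));cv2.imwrite("pics/topend.png",np.hstack([cv2.resize(p["image"],(400,300)),cv2.resize(cv2.imread("pics/wend.png"),(400,300))]))
q=W[(np.hypot(W[...,0]-.44,W[...,1]+.22)<.05)&(W[...,2]>.01)];print("lid z",np.percentile(q[:,2],[50,95]) if len(q) else None)
print(manip.state()["clock"],np.round(manip.state()["contact_force"],2))
```

```text
0.073 1398 [0.5475875  0.20015937 0.07308698]
0.107 297 [0.54969487 0.20270502 0.10680417]
disc plane [0.00555545 0.00933385 0.07334523] [0.0718476  0.07316689 0.07483261]
lid z [0.03170428 0.03537456]
41.7083 [ 0.28  0.2  -0.48]
```

View pics/topend.png

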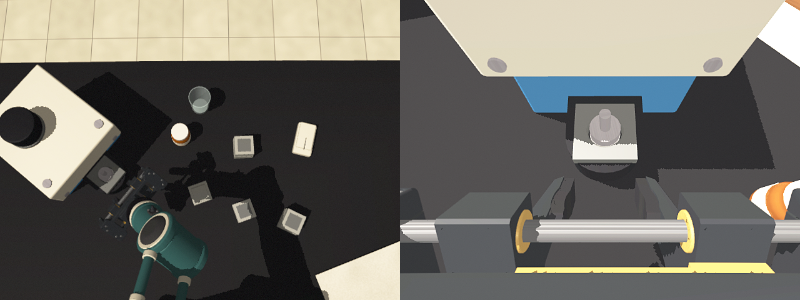

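The standard sits flat in the nest at (605,125). Its disc top is at 73 mm, so the platen is fully down. The two light cases are shut, the lid is on the bench and the gripper is clear.

```bash
python3 -c "
from cell import job
print(job.close_job())"
```

```text
the job is handed in; nothing more can be done
None
```

I handed the job in at about 42 s of the 72 s allowed: case_c was the heavy one, and its steel standard now stands flat in the nest with the platen measured fully down (disc top at 73 mm); case_a and case_b are still shut and case_c's lid is on the bench. The hand-in call returned no verdict.

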